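Unload the kiln row into the cooling pan in reverse

TASK

Move the four glass beads on their upright rods from the firebrick row on the kiln shelf into the four bays of the copper-bottomed cooling pan, one standing upright in each bay, in reverse order: the bead that was leftmost as seen from the robot goes into the rightmost bay, the next into the next, and so on. Set the beads down gently, never dropping or tipping one over, and leave the ceramic kiln post standing where it is.

Things in the scene. Friction and masses are not known exactly. Their poses are not given: they have to be found in the camera images.
- bead_round: Loose: amber glass bead, a ball of 34 mm diameter, fixed on an upright steel rod with a flat dark round foot. Foot 40 mm diameter, 8 mm thick; rod 10 mm diameter, its top 100 mm above the foot's underside, bare from 53 mm up (grip there); bead centre 35 mm up. 0.10 to 0.19 kg. Origin: centre of the foot's underside; z up along the rod.
- bead_disc: Loose: amber glass bead, a flat disc of 48 mm diameter, 12 mm thick, fixed on an upright steel rod with a flat dark round foot. Foot 40 mm diameter, 8 mm thick; rod 10 mm diameter, its top 100 mm above the foot's underside, bare from 53 mm up (grip there); bead centre 35 mm up. 0.10 to 0.19 kg. Origin: centre of the foot's underside; z up along the rod.
- bead_tube: Loose: amber glass bead, a slim upright cylinder of 24 mm diameter, 36 mm tall, fixed on an upright steel rod with a flat dark round foot. Foot 40 mm diameter, 8 mm thick; rod 10 mm diameter, its top 100 mm above the foot's underside, bare from 53 mm up (grip there); bead centre 35 mm up. 0.10 to 0.19 kg. Origin: centre of the foot's underside; z up along the rod.
- bead_square: Loose: amber glass bead, a 30 mm cube, fixed on an upright steel rod with a flat dark round foot. Foot 40 mm diameter, 8 mm thick; rod 10 mm diameter, its top 100 mm above the foot's underside, bare from 53 mm up (grip there); bead centre 35 mm up. 0.10 to 0.19 kg. Origin: centre of the foot's underside; z up along the rod.
- brick_round: Fixed firebrick tile on the kiln shelf (74 x 60 x 25 mm, flat top 37 mm above the bench) on which the round bead stands at the start; it stays put and so still shows that bead's old place in the row. Origin: centre of the underside; the top is at z = 25 mm; x and y as the kiln shelf's.
- brick_disc: Fixed firebrick tile on the kiln shelf (74 x 60 x 25 mm, flat top 37 mm above the bench) on which the disc bead stands at the start; it stays put and so still shows that bead's old place in the row. Origin: centre of the underside; the top is at z = 25 mm; x and y as the kiln shelf's.
- brick_tube: Fixed firebrick tile on the kiln shelf (74 x 60 x 25 mm, flat top 37 mm above the bench) on which the tube bead stands at the start; it stays put and so still shows that bead's old place in the row. Origin: centre of the underside; the top is at z = 25 mm; x and y as the kiln shelf's.
- brick_square: Fixed firebrick tile on the kiln shelf (74 x 60 x 25 mm, flat top 37 mm above the bench) on which the square bead stands at the start; it stays put and so still shows that bead's old place in the row. Origin: centre of the underside; the top is at z = 25 mm; x and y as the kiln shelf's.
- kiln_shelf: Fixed white ceramic kiln shelf, 100 x 280 x 12 mm, flat on the bench, carrying the four firebrick tiles side by side. Origin: centre of its underside. Its y runs along the row, +y to the left end as the robot sees it; the four tiles stand at y = +99, +33, -33, -99 mm, in any order.
- pan: Fixed copper-bottomed cooling pan, 70 x 268 mm outside, walls 4 mm, partitions make four bays in a row, each 62 x 62 mm inside. Origin: centre of its underside; inner floor at z = 4 mm, rims and partitions at z = 14 mm. y runs along the row, +y to the left as the robot sees it; bay centres at x = 0, y = +99, +33, -33, -99 mm. Wire handles at the ends reach y = +-153 mm.
- kiln_post: Bystander, loose: white ceramic tube standing upright, 32 mm diameter, 55 mm tall. Origin: centre of its underside.
Not all that is in view belongs to the job. Leave any green or yellow look-alike of the bead_square alone.

How it is judged:
At the end, for the whole second after the job is handed in: Every bead stands upright (within 0.12 rad) and at rest with its foot on the floor of its own bay, within 15 mm of the bay's centre along the pan's x and y, and the bays hold the row in reverse: a bead whose tile is at y on the kiln shelf stands at -y on the pan (((y of brick_round in the frame of kiln_shelf between 0.079 and 0.119 m and y of bead_round in the frame of pan between -0.114 and -0.084 m) or (y of brick_round in the frame of kiln_shelf between 0.013 and 0.053 m and y of bead_round in the frame of pan between -0.048 and -0.018 m) or (y of brick_round in the frame of kiln_shelf between -0.053 and -0.013 m and y of bead_round in the frame of pan between 0.018 and 0.048 m) or (y of brick_round in the frame of kiln_shelf between -0.119 and -0.079 m and y of bead_round in the frame of pan between 0.084 and 0.114 m)) and x of bead_round in the frame of pan between -0.015 and 0.015 m and z of bead_round in the frame of pan between -0.002 and 0.01 m and angle between each of bead_round, bead_disc, bead_tube, bead_square's own z axis and vertical below 0.12 rad and linear speed of each of bead_round, bead_disc, bead_tube, bead_square below 0.03 m/s and angular speed of each of bead_round, bead_disc, bead_tube, bead_square below 0.3 rad/s and ((y of brick_disc in the frame of kiln_shelf between 0.079 and 0.119 m and y of bead_disc in the frame of pan between -0.114 and -0.084 m) or (y of brick_disc in the frame of kiln_shelf between 0.013 and 0.053 m and y of bead_disc in the frame of pan between -0.048 and -0.018 m) or (y of brick_disc in the frame of kiln_shelf between -0.053 and -0.013 m and y of bead_disc in the frame of pan between 0.018 and 0.048 m) or (y of brick_disc in the frame of kiln_shelf between -0.119 and -0.079 m and y of bead_disc in the frame of pan between 0.084 and 0.114 m)) and x of bead_disc in the frame of pan between -0.015 and 0.015 m and z of bead_disc in the frame of pan between -0.002 and 0.01 m and ((y of brick_tube in the frame of kiln_shelf between 0.079 and 0.119 m and y of bead_tube in the frame of pan between -0.114 and -0.084 m) or (y of brick_tube in the frame of kiln_shelf between 0.013 and 0.053 m and y of bead_tube in the frame of pan between -0.048 and -0.018 m) or (y of brick_tube in the frame of kiln_shelf between -0.053 and -0.013 m and y of bead_tube in the frame of pan between 0.018 and 0.048 m) or (y of brick_tube in the frame of kiln_shelf between -0.119 and -0.079 m and y of bead_tube in the frame of pan between 0.084 and 0.114 m)) and x of bead_tube in the frame of pan between -0.015 and 0.015 m and z of bead_tube in the frame of pan between -0.002 and 0.01 m and ((y of brick_square in the frame of kiln_shelf between 0.079 and 0.119 m and y of bead_square in the frame of pan between -0.114 and -0.084 m) or (y of brick_square in the frame of kiln_shelf between 0.013 and 0.053 m and y of bead_square in the frame of pan between -0.048 and -0.018 m) or (y of brick_square in the frame of kiln_shelf between -0.053 and -0.013 m and y of bead_square in the frame of pan between 0.018 and 0.048 m) or (y of brick_square in the frame of kiln_shelf between -0.119 and -0.079 m and y of bead_square in the frame of pan between 0.084 and 0.114 m)) and x of bead_square in the frame of pan between -0.015 and 0.015 m and z of bead_square in the frame of pan between -0.002 and 0.01 m); the robot touches nothing.
It fails at once if a bead is dropped or flung: it moves faster than 0.7 m/s while the fingers do not touch it ((contact force between bead_round and the fingers below 0.05 N and linear speed of bead_round above 0.7 m/s) or (contact force between bead_disc and the fingers below 0.05 N and linear speed of bead_disc above 0.7 m/s) or (contact force between bead_tube and the fingers below 0.05 N and linear speed of bead_tube above 0.7 m/s) or (contact force between bead_square and the fingers below 0.05 N and linear speed of bead_square above 0.7 m/s)).
It fails at once if a bead is tipped over (leans more than 0.8 rad) (angle between any of bead_round, bead_disc, bead_tube, bead_square's own z axis and vertical above 0.8 rad).
It fails at once if the kiln post is moved by more than 25 mm (distance of kiln_post from where it was at the start of the episode above 0.025 m).
It also fails if it takes over 104 s, if anything falls off the work surface, if the arm or the gripper's body presses on something with over 40 N, if the wrist force passes 120 N, or if a joint passes its speed limit or range.

ROBOT

A 7-joint arm with a two-finger parallel gripper is mounted at the origin on the work surface. World frame = base frame: x ahead of the robot, y to its left, z up, the work surface at z = 0. Lengths are in m, angles in rad, forces in N, time in s.
With the tool pointing down it reaches from about 0.425 to 0.925 m from the base axis. Payload 6.8 kg.
Tool frame: the origin (TCP) lies at the centre of the arm's flange, where the gripper is bolted on; the fingertips stand 173 mm ahead of it and the grasp point (between the pads) lies 155 mm ahead of it; z points along the fingers, y is the direction in which the jaws open and shut (so a half turn about z gives the same grasp; the last joint's range is limited). The gripper opens to 85 mm and grips with 20 to 120 N. Pads are 22 mm wide; open, the fingers measure 114 mm over their backs; the gripper's body (76 mm by 85 mm) begins 54 mm behind the grasp point. The pads swing forward as they close: fully open they stand 13 mm farther back than shut.
Start: joints at [-1.448, 0.477, 0.022, 1.555, -0.011, 1.109, -0.083], TCP at [0.154, 0.657, 0.405] pointing down, gripper open.
Joint ranges: [-2.96, 2.96], [-0.34, 2.1], [-1.41, 1.46], [0.24, 2.44], [-1.37, 4.51], [0.17, 1.92], [-2.96, 2.96]. Speed limits (rad/s): [2.39, 2.39, 3.14, 3.14, 3.14, 3.14, 3.14].

INTERFACE

Orientations are given as a rotation vector (axis times angle).
In Python, from workcell import env gives the robot as it stands. The module is installed in compiled form; this text tells all that it offers.
- The arm moves only by the tool send_rows, never from a script. Its argument "commands" is one flat list of numbers, 7 for each row, row after row: the closure, from -1 (fully open) to 1 (shut), then the shift along the tool's x, y, z each as a share of 250 mm, from -1 to 1, then the turn, a rotation vector about the tool's x, y, z each as a share of 90 degrees, from -1 to 1. In form: [grip, tx, ty, tz, ax, ay, az, grip, tx, ty, tz, ax, ay, az, ...]. A call has 1 to 20 rows; each row is the pose to reach, as a shift and turn from the pose measured when the call began, along the tool's axes at that moment; what a row does not reach only later rows make up. A row lasts 1/10 s, in which the tool goes at most 50 mm and 8.59 degrees, less where a joint would pass 70% of its speed; a pose out of reach is approached as far as the arm can. A call with a number of a shift or a turn outside -1 to 1 is refused whole. A call with a gripper value outside its range is refused whole. The fingers move at their own pace and stop on an object; the grip force is fixed at half the most. Time passes only in rows, so rows that repeat a pose let the fingers close. It gives the time, the measured TCP pose, the force and the opening at its end, in the units of the state.
- env.sense(): the state, without advancing time (a new reading comes with each control period).
- env.camera(name): name is "scene" or "top" or "wrist"; returns the picture (480x640x3 uint8, red, green, blue); there is no depth.
- env.camera_params(name): a dict with "fx", "fy", "cx", "cy" (pixels), "dist_coeffs" ([k1, k2, p1, p2, k3] as OpenCV has them; the pictures are not rectified), "T" (4x4, takes a point from camera to world coordinates). Camera axes: x right, y down, z forward; pixel columns grow to the right and rows downward; lengths in m; the calibration is good to about 2 mm. A picture is of the moment at which its call begins: read the wrist's pose just before it. camera_params takes no time and is no camera call; for the wrist camera it gives the pose at the moment of the call.
- env.finish_job(): hands the job in, once; it reports no verdict.
Trained networks look in the newest picture that a camera, given by its name, has taken for a name from the list of things; names that differ only in an ending like _2 or _b are one class to them, and where a whole thing is asked for, a point or a joint stands for the part that bears it (a point fixed in the world has none). Each returns a list of dicts, best first, with "confidence" (0 to 1); they miss things now and then, are a little off and sometimes report something else, mostly with a low value. They report only what shows in the picture. A call takes as long as a camera call. They do not tell look-alikes from the thing itself.
- env.look_for(target, camera): "extent" ([centre column, centre row, width, height] in pixels, round what is visible of it).
- env.trace(target, camera): "pixels" (480x640 bool, what is visible of it) and "extent" ([centre column, centre row, width, height] in pixels, round what is visible of it).
The state is a dict: "time": time; "joints": joint angles; "joint_vel": joint speeds; "effort": joint torques, N m; "tool_pos": TCP position; "orientation": TCP orientation; "ft_force": force on the tool from outside, world axes, zero at the start; "torque": the same for the moment, N m; "gripper_width": finger opening in m.
Only numpy, scipy, OpenCV 4.12 (cv2) and the standard library are available. Lean on these libraries where they do the work, as an engineer would, in place of code of your own. Each camera call takes 0.05 s, during which the arm holds its last target. There are 200 camera calls.

## Working session

There is one attempt and no reset: what is moved stays moved. The work goes in short steps, Python scripts to look and compute and a tool call to move; the robot and the scene stay as the last step left them, time stands still between calls to the robot, and variables do not carry over. Pictures are saved under pics/ and viewed, about 12 in all and at most 16, crops included, and the job is handed in when it is done.

Besides the shell and the picture viewer there is one more tool, called by a JSON object that holds its "api" and its "payload". send_rows: Moves the arm, as the interface text tells. Shift numbers are shares of 250 mm and turn numbers shares of 90 degrees, none past 1 either way. Its arguments: {"type":"object","properties":{"commands":{"type":"array","items":{"type":"number"}}},"required":["commands"]}

```bash
mkdir -p pics; cat > h.py <<'E'
import numpy as np, cv2
from workcell import env
from scipy.spatial.transform import Rotation as R
def ray(cam,uv):
    p=env.camera_params(cam);K=np.array([[p['fx'],0,p['cx']],[0,p['fy'],p['cy']],[0,0,1]])
    n=cv2.undistortPoints(np.array(uv,float).reshape(-1,1,2),K,np.array(p['dist_coeffs'])).reshape(-1,2)
    T=np.array(p['T']);d=np.c_[n,np.ones(len(n))]@T[:3,:3].T
    return T[:3,3],d
def at_z(cam,uv,z):
    o,d=ray(cam,uv);return o+d*((z-o[2])/d[:,2])[:,None]
def proj(cam,X):
    p=env.camera_params(cam);K=np.array([[p['fx'],0,p['cx']],[0,p['fy'],p['cy']],[0,0,1]])
    T=np.linalg.inv(np.array(p['T']))
    return cv2.projectPoints(np.array(X,float).reshape(-1,3),cv2.Rodrigues(T[:3,:3])[0],T[:3,3],K,np.array(p['dist_coeffs']))[0].reshape(-1,2)
def snap(cam,name):
    im=env.camera(cam);cv2.imwrite(f'pics/{name}.png',im[:,:,::-1].copy());return im
E
python3 - <<'E'
from h import *
np.set_printoptions(precision=4,suppress=True)
s=env.sense();print(s['tool_pos'],s['orientation'],R.from_rotvec(s['orientation']).as_matrix(),s['gripper_width'])
for c in('top','scene'):
    snap(c,c+'0');print(c,np.array(env.camera_params(c)['T'])[:3].round(3).tolist())
    for t in['bead_round','bead_disc','bead_tube','bead_square','kiln_shelf','pan','kiln_post','brick_round']:
        print(t,[(round(r['confidence'],2),np.round(r['extent'],1).tolist()) for r in env.look_for(t,c)[:4]])
print(env.sense()['time'])
E
```

```text
[0.1543 0.6568 0.4037] [-0.3617 -3.1206  0.0029] [[-0.9735  0.2287 -0.0003]
 [ 0.2287  0.9735 -0.0018]
 [-0.0002 -0.0018 -1.    ]] 0.08543032758904556
top [[0.03, -0.987, 0.155, 0.444], [-0.999, -0.027, 0.02, -0.008], [-0.016, -0.155, -0.988, 0.997]]
bead_round [(0.79, [230.7, 253.1, 23.6, 22.4]), (0.47, [196.4, 256.9, 30.3, 28.7])]
bead_disc [(0.7, [196.1, 257.4, 32.7, 26.4])]
bead_tube [(0.9, [155.1, 265.6, 29.9, 21.9])]
bead_square [(0.7, [275.9, 179.0, 23.2, 25.8]), (0.66, [265.5, 239.8, 21.8, 24.2]), (0.56, [320.8, 190.9, 18.8, 31.1])]
kiln_shelf [(0.95, [219.8, 253.4, 153.0, 84.9]), (0.59, [196.0, 256.6, 28.2, 30.8])]
pan [(0.64, [438.0, 284.8, 165.7, 43.5])]
kiln_post [(0.68, [332.6, 281.4, 19.9, 19.9])]
brick_round [(0.64, [264.9, 240.2, 23.1, 29.7]), (0.58, [233.1, 250.2, 35.5, 43.3]), (0.2, [272.2, 244.2, 37.1, 42.3])]
scene [[-0.678, 0.581, -0.45, 1.137], [0.735, 0.538, -0.413, 0.487], [0.002, -0.61, -0.792, 0.978]]
bead_round [(0.83, [396.7, 269.6, 21.0, 42.1])]
bead_disc [(0.87, [427.5, 281.5, 25.8, 42.4])]
bead_tube [(0.75, [462.1, 296.6, 27.4, 39.7])]
bead_square [(0.95, [364.4, 255.3, 23.0, 37.1]), (0.77, [293.2, 274.8, 19.4, 39.1]), (0.61, [321.6, 306.1, 20.9, 39.3]), (0.18, [463.1, 299.2, 23.3, 40.8])]
kiln_shelf [(0.76, [408.5, 300.8, 154.7, 98.9])]
pan [(0.7, [276.9, 184.4, 109.1, 74.3])]
kiln_post [(0.55, [339.8, 222.2, 16.3, 35.7])]
brick_round [(0.59, [394.8, 287.6, 40.8, 42.9])]
0.9
```

View pics/top0.png

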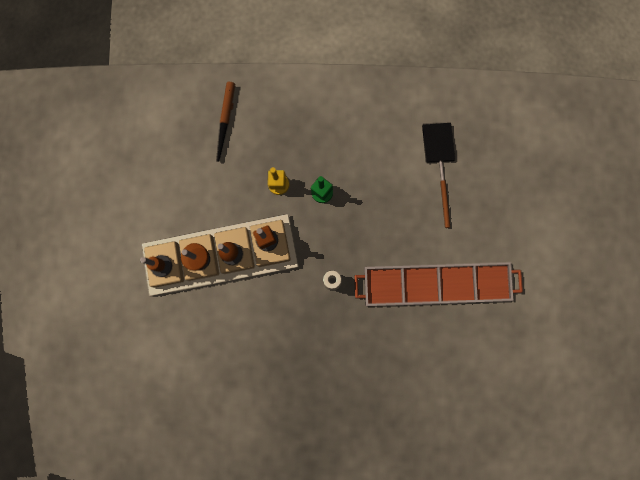

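View pics/scene0.png

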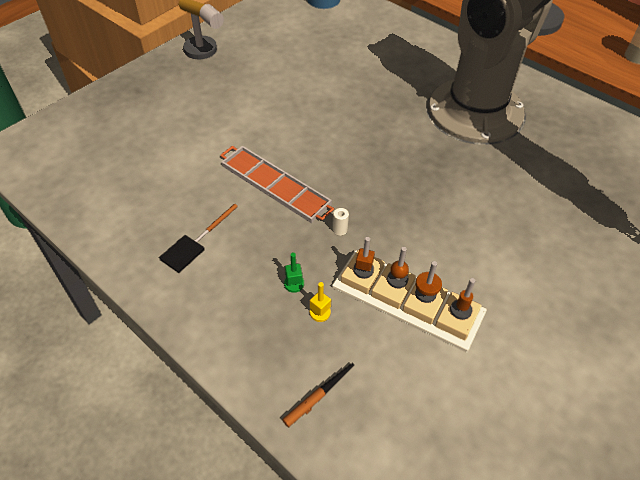

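Seen from the robot, left to right, the row is tube (155,265), disc (196,257), round (230,252), square (265,240). The pan spans columns 366–513 at row ~285, and the post is at (332,281).

```bash
python3 - <<'E'
from h import *
np.set_printoptions(precision=4,suppress=True)
env.camera('top')
for t,z in(('pan',.014),('kiln_shelf',.012)):
    m=env.trace(t,'top')[0]['pixels'].astype(np.uint8)
    c=cv2.findContours(m,0,2)[0];c=max(c,key=cv2.contourArea)
    box=cv2.boxPoints(cv2.minAreaRect(c));w=at_z('top',box,z);print(t,box.round(1).tolist(),w[:,:2].tolist(),'c',w[:,:2].mean(0))
print('pan eye',at_z('top',[(365.5,268),(512,263),(513,301),(367,306)],.014)[:,:2], 'mean',at_z('top',[(365.5,268),(512,263),(513,301),(367,306)],.014)[:,:2].mean(0))
print('shelf eye',at_z('top',[(143,244),(289,215),(298,265),(151,295)],.012)[:,:2],at_z('top',[(143,244),(289,215),(298,265),(151,295)],.012)[:,:2].mean(0))
print('post',at_z('top',[(332,280)],.055))
im=cv2.imread('pics/top0.png')[205:315,130:310];cv2.imwrite('pics/c1.png',cv2.resize(im,None,fx=4.4,fy=4.4,interpolation=2))
E
```

```text
pan [[354.3999938964844, 265.6000061035156], [520.7999877929688, 262.29998779296875], [521.7000122070312, 303.3999938964844], [355.20001220703125, 306.79998779296875]] [[0.5478093614066816, -0.03726892629646324], [0.5614504999683922, -0.3423557248918818], [0.48629768465628687, -0.34278740641520644], [0.47407977042968674, -0.04048781230168163]] c [ 0.5174 -0.1907]
kiln_shelf [[138.89999389648438, 241.60000610351562], [288.3999938964844, 212.8000030517578], [299.0, 267.79998779296875], [149.5, 296.70001220703125]] [[0.5805964925443731, 0.36368106043903725], [0.6419201078520376, 0.08569703907060937], [0.5412089258726066, 0.06233939944935641], [0.4793310211862984, 0.3353799478721447]] c [0.5608 0.2118]
pan eye [[ 0.544  -0.0573]
 [ 0.5597 -0.3256]
 [ 0.4905 -0.3265]
 [ 0.4761 -0.0614]] mean [ 0.5176 -0.1927]
shelf eye [[0.5764 0.3553]
 [0.6378 0.0844]
 [0.5463 0.0644]
 [0.4826 0.3328]] [0.5608 0.2092]
post [[0.5176 0.0019 0.055 ]]
```

View pics/c1.png

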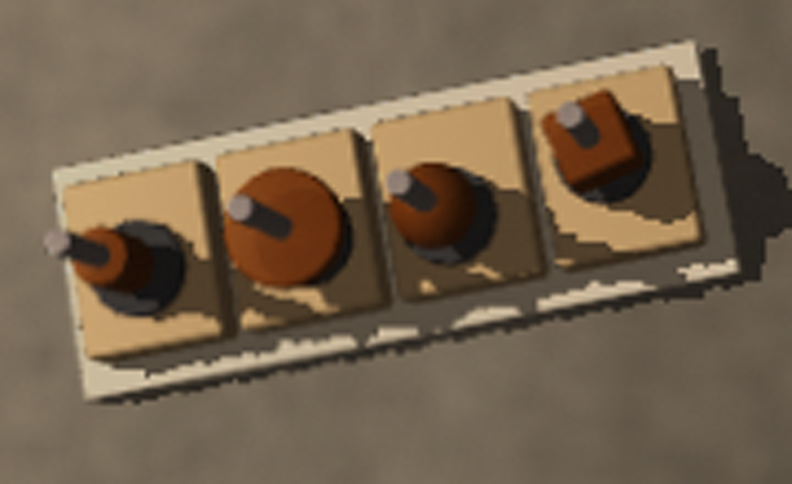

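```bash
cat >> h.py <<'E'
def cmd(x,y,z,jaw):
    """shares for tool target at world xyz with tool y at world angle jaw (deg, mod 180), tool down; from the present pose"""
    s=env.sense();Rm=R.from_rotvec(s['orientation']);M=Rm.as_matrix()
    best=None
    for j in(jaw,jaw+180):
        a=np.radians(j);yy=np.array([np.cos(a),np.sin(a),0]);zz=np.array([0,0,-1.]);G=np.c_[np.cross(yy,zz),yy,zz]
        rv=(Rm.inv()*R.from_matrix(G)).as_rotvec()
        if best is None or np.linalg.norm(rv)<np.linalg.norm(best):best=rv
    return np.round(np.r_[M.T@(np.array([x,y,z])-s['tool_pos'])/.25,best/(np.pi/2)],4)
E
python3 - <<'E'
from h import *
np.set_printoptions(precision=4,suppress=True)
uv=np.array([(57,243),(240,208),(400,184),(572,115)])/4.4+[130,205]
w=at_z('top',uv,.137);print(w)
c=w[:,:2]-[.5608,.2092];a=np.radians(12.7);print('in shelf',c@np.array([[np.cos(a),-np.sin(a)],[np.sin(a),np.cos(a)]]))
T=np.array(env.camera_params('wrist')['T']);s=env.sense();M=R.from_rotvec(s['orientation']).as_matrix()
print('cam in tool',M.T@(T[:3,3]-s['tool_pos']),M.T@T[:3,:3])
print(cmd(.5,.3,.42,12.7))
E
```

```text
[[0.5331 0.3072 0.137 ]
 [0.5482 0.2387 0.137 ]
 [0.5587 0.1798 0.137 ]
 [0.5857 0.1181 0.137 ]]
in shelf [[-0.0055  0.1017]
 [-0.0058  0.0316]
 [-0.0085 -0.0282]
 [ 0.0043 -0.0943]]
cam in tool [ 0.0861 -0.0014  0.0328] [[-0.0006 -0.944  -0.3299]
 [ 1.     -0.0005 -0.0004]
 [ 0.0002 -0.3299  0.944 ]]
[-1.6726 -1.0743 -0.0613 -0.     -0.      0.7119]
```

{"api": "send_rows", "payload": {"commands": [-1,-1,-0.64,0,0,0,0.36,-1,-1,-0.64,0,0,0,0.36,-1,-1,-0.64,0,0,0,0.36,-1,-1,-0.64,0,0,0,0.36,-1,-1,-0.64,0,0,0,0.36,-1,-1,-0.64,0,0,0,0.36,-1,-1,-0.64,0,0,0,0.36]}}

```text
time: 1.75
tool_pos: [0.3669, 0.4381, 0.4053]
orientation: [1.233, 2.886, -0.001]
ft_force: [-0.4, -0.0, 0.5]
gripper_width: 0.0855
```

```bash
python3 -c "
from h import *
print(env.sense()['tool_pos'],cmd(.555,.21,.46,12.7))"
```

```text
[0.36694836 0.43809021 0.40527764] [-1.180e+00 -8.670e-02 -2.148e-01  1.100e-03  2.100e-03  3.446e-01]
```

{"api": "send_rows", "payload": {"commands": [0,-1,-0.07,-0.2,0,0,0.3446,0,-1,-0.07,-0.2,0,0,0.3446,0,-1,-0.07,-0.2,0,0,0.3446,0,-1,-0.07,-0.2,0,0,0.3446,0,-1,-0.07,-0.2,0,0,0.3446,0,-1,-0.07,-0.2,0,0,0.3446,0,-1,-0.07,-0.2,0,0,0.3446]}}

```text
time: 2.45
tool_pos: [0.5284, 0.2432, 0.4569]
orientation: [1.965, 2.445, 0.002]
ft_force: [-0.2, 0.0, -0.3]
gripper_width: 0.0426
```

```bash
python3 - <<'E'
from h import *
np.set_printoptions(precision=4,suppress=True)
s=env.sense();print(s['tool_pos'],s['gripper_width'],s['joints'],cmd(.555,.21,.45,12.7))
snap('wrist','w1')
w=[[.5331,.3072,.137],[.5482,.2387,.137],[.5587,.1798,.137],[.5857,.1181,.137]]
print(proj('wrist',w))
E
```

```text
[0.5284 0.2432 0.4569] 0.04261803605561117 [-0.8948  0.2894  0.4447  1.7482 -0.1318  1.1309 -0.1934] [-0.1526  0.0754  0.0282  0.0026  0.0019 -0.003 ]
[[353.0886 134.352 ]
 [350.8052 226.1423]
 [346.0744 294.1267]
 [358.9868 359.3072]]
```

View pics/w1.png

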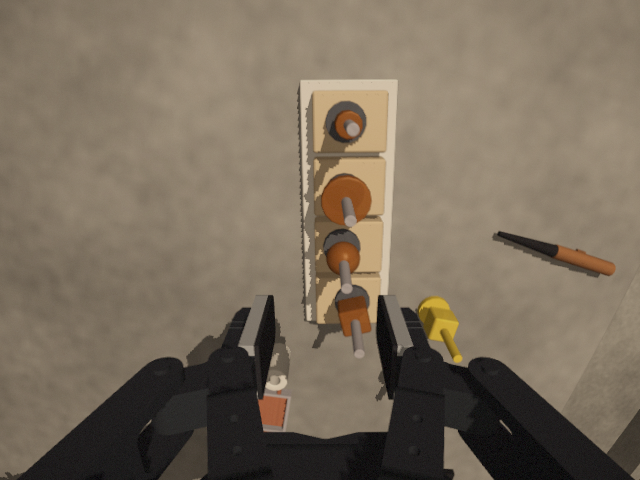

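Rod tops in the wrist view: tube (353,129), disc (350,221), round (347,290), square (359,353). All lie within ~5 px of the projections from the top view.

```bash
python3 - <<'E'
from h import *
np.set_printoptions(precision=4,suppress=True)
uv=[(353,129),(350,221),(347,290),(359,353)]
print(at_z('wrist',uv,.137))
print('shelf corners',at_z('wrist',[(301,80),(397,80),(391,323),(306,320)],.012))
print(cmd(.586,.118,.40,12.7), cmd(.586,.118,.278,12.7))
E
```

```text
[[0.5321 0.3109 0.137 ]
 [0.5466 0.2427 0.137 ]
 [0.5585 0.1837 0.137 ]
 [0.584  0.1247 0.137 ]]
shelf corners [[0.4808 0.3392 0.012 ]
 [0.5748 0.3605 0.012 ]
 [0.6453 0.0881 0.012 ]
 [0.5416 0.0698 0.012 ]]
[-0.5487  0.1183  0.2262  0.0016  0.0013 -0.0008] [-0.5477  0.1171  0.7142  0.0016  0.0013 -0.0008]
```

{"api": "send_rows", "payload": {"commands": [0,-0.535,0.117,0.22,0.0016,0.0013,0,0,-0.535,0.117,0.22,0.0016,0.0013,0,0,-0.535,0.117,0.22,0.0016,0.0013,0,0,-0.535,0.117,0.22,0.0016,0.0013,0,0,-0.535,0.117,0.22,0.0016,0.0013,0,0,-0.54,0.117,0.38,0.0016,0.0013,0,0,-0.54,0.117,0.52,0.0016,0.0013,0,0,-0.54,0.117,0.63,0.0016,0.0013,0,0,-0.54,0.117,0.714,0.0016,0.0013,0,0,-0.54,0.117,0.714,0.0016,0.0013,0,0,-0.54,0.117,0.714,0.0016,0.0013,0,0,-0.54,0.117,0.714,0.0016,0.0013,0]}}

```text
time: 3.7
tool_pos: [0.586, 0.1213, 0.2796]
orientation: [1.961, 2.453, 0.004]
ft_force: [0.1, -0.3, -0.5]
gripper_width: 0.0429
```

```bash
python3 - <<'E'
from h import *
s=env.sense();print(s['tool_pos'],s['ft_force'],cmd(.585,.1213,.278,12.7))
snap('wrist','w2')
E
```

```text
[0.58597702 0.12127688 0.27957396] [ 0.08940695 -0.29002357 -0.48487369] [ 0.0009 -0.0038  0.0063  0.0016 -0.0005  0.0004]
```

View pics/w2.png

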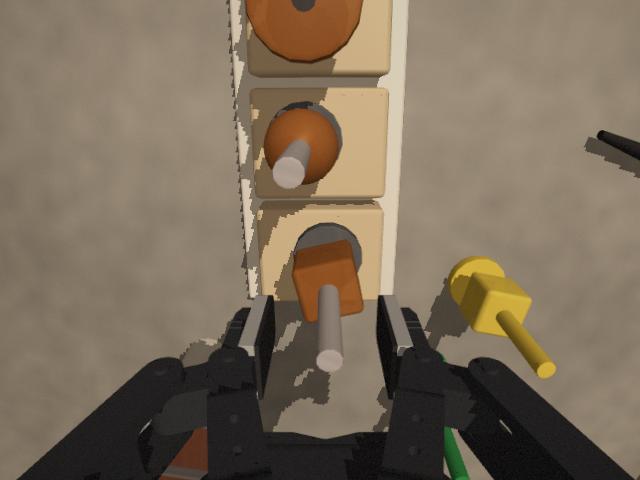

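Rod top of the square at (330,358) sits between the pads, nearly centred. Next I'll get the numeric offset and check the round rod top at (290,172).

```bash
python3 - <<'E'
from h import *
np.set_printoptions(precision=4,suppress=True)
print(at_z('wrist',[(330,357),(289,172)],.137))
print(proj('wrist',[[.585,.1213,.137],[.5586,.1817,.137]]))
E
```

```text
[[0.5862 0.1217 0.137 ]
 [0.5605 0.181  0.137 ]]
[[326.4078 357.2688]
 [282.8338 168.242 ]]
```

{"api": "send_rows", "payload": {"commands": [1,0,0,0.006,0,0,0,1,0,0,0.006,0,0,0,1,0,0,0.006,0,0,0,1,0,0,0.006,0,0,0,1,0,0,0.006,0,0,0,1,0,0,0,0,0,0,1,0,0,-0.04,0,0,0,1,0,0,-0.12,0,0,0,1,0,0,-0.24,0,0,0,1,0,0,-0.36,0,0,0,1,0,0,-0.46,0,0,0,1,0,0,-0.52,0,0,0,1,0,0,-0.54,0,0,0,1,0,0,-0.54,0,0,0]}}

```text
time: 5.15
tool_pos: [0.5855, 0.1207, 0.4146]
orientation: [1.961, 2.453, 0.004]
ft_force: [-0.7, -0.2, -3.3]
gripper_width: 0.0082
```

```bash
python3 - <<'E'
from h import *
np.set_printoptions(precision=4,suppress=True)
s=env.sense();print(s['tool_pos'],s['joints'],cmd(.512,-.093,.40,3.2))
snap('wrist','w3')
E
```

```text
[0.5855 0.1207 0.4146] [-0.681   0.3641  0.485   1.7626 -0.1925  1.059   0.093 ] [-0.769  -0.475   0.0565  0.0017 -0.0007  0.1056]
```

View pics/w3.png

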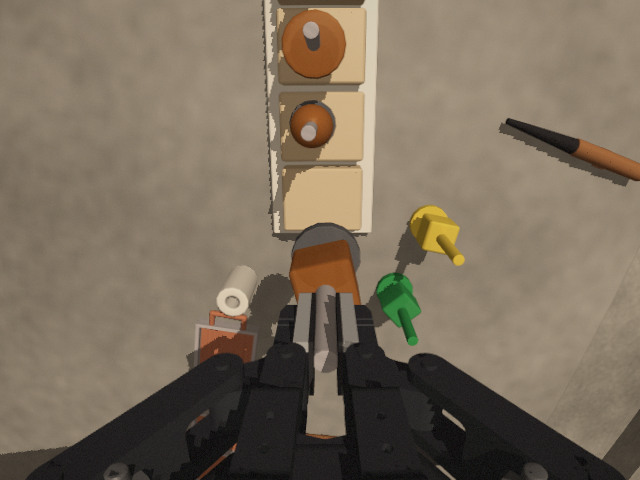

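{"api": "send_rows", "payload": {"commands": [1,-0.04,-0.025,0,0,0,0.01,1,-0.12,-0.07,0,0,0,0.03,1,-0.22,-0.135,0,0,0,0.05,1,-0.33,-0.205,0,0,0,0.07,1,-0.44,-0.27,0,0,0,0.09,1,-0.55,-0.34,0,0,0,0.105,1,-0.65,-0.4,0,0,0,0.105,1,-0.72,-0.445,0,0,0,0.105,1,-0.77,-0.475,0,0,0,0.105,1,-0.77,-0.475,0,0,0,0.105,1,-0.77,-0.475,0,0,0,0.105]}}

```text
time: 6.3
tool_pos: [0.5117, -0.0931, 0.4133]
orientation: [-2.158, -2.283, -0.002]
ft_force: [0.4, 0.2, -1.6]
gripper_width: 0.008
```

```bash
python3 - <<'E'
from h import *
np.set_printoptions(precision=4,suppress=True)
s=env.sense();print(s['tool_pos'],s['joints'],s['gripper_width'],cmd(.512,-.093,.40,3.2))
im=snap('wrist','w4')
a=np.radians(3.2);X=np.array([np.cos(a),np.sin(a)]);Y=np.array([-np.sin(a),np.cos(a)])
P=[np.r_[np.array([.5175,-.192])+x*X+y*Y,.014] for x in(-.035,.035) for y in(-.132,-.066,0,.066,.132)]
q=proj('wrist',P);print(q)
E
```

```text
[ 0.5117 -0.0931  0.4133] [-0.4567  0.2342  0.6124  1.9446 -0.16    1.0094  0.2844] 0.00804731074138761 [ 0.0002  0.0011  0.0531  0.0006 -0.0008  0.0001]
[[296.0047 383.4069]
 [294.4106 336.1151]
 [292.7135 282.9699]
 [290.9236 223.3701]
 [289.0646 156.8113]
 [355.3643 383.3858]
 [357.1513 336.11  ]
 [359.061  282.9857]
 [361.0845 223.4128]
 [363.1983 156.8878]]
```

View pics/w4.png

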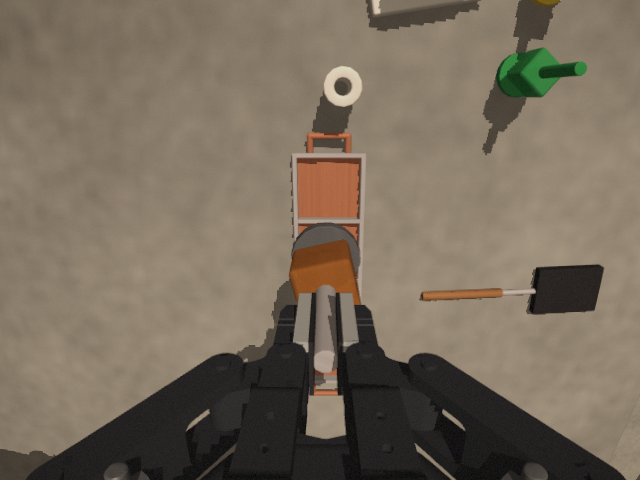

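The pan's left corners are at (292,154) and (365,154), about 2–3 px from the prediction, so I'm shifting the pan estimate to (.5187,-.1905). The bead is held upright over the left bay.

{"api": "send_rows", "payload": {"commands": [1,0.005,0.006,0.06,0,0,0,1,0.005,0.006,0.16,0,0,0,1,0.005,0.006,0.28,0,0,0,1,0.005,0.006,0.4,0,0,0,1,0.005,0.006,0.5,0,0,0,1,0.005,0.006,0.58,0,0,0,1,0.005,0.006,0.63,0,0,0,1,0.005,0.006,0.65,0,0,0,1,0.005,0.006,0.66,0,0,0,1,0.005,0.006,0.67,0,0,0,1,0.005,0.006,0.673,0,0,0,1,0.005,0.006,0.673,0,0,0]}}

```text
time: 7.55
tool_pos: [0.5141, -0.0908, 0.2458]
orientation: [2.156, 2.284, 0.005]
ft_force: [0.2, 0.6, 1.6]
gripper_width: 0.0084
```

{"api": "send_rows", "payload": {"commands": [0.6,0,0,0,0,0,0,0.2,0,0,0,0,0,0,0,0,0,0,0,0,0,0,0,0,0,0,0,0,0,0,0,-0.06,0,0,0,0,0,0,-0.18,0,0,0,0,0,0,-0.36,0,0,0,0,0,0,-0.52,0,0,0,0,0,0,-0.64,0,0,0,0,0,0,-0.68,0,0,0,0,0,0,-0.68,0,0,0]}}

```text
time: 8.65
tool_pos: [0.5139, -0.0911, 0.4169]
orientation: [2.155, 2.283, 0.008]
ft_force: [-0.1, 0.6, -0.9]
gripper_width: 0.0431
```

```bash
python3 - <<'E'
from h import *
np.set_printoptions(precision=4,suppress=True)
s=env.sense();print(s['tool_pos'],cmd(.56,.1815,.40,12.7))
snap('wrist','w5')
print(proj('wrist',[[.514,-.0905,.104]]))
E
```

```text
[ 0.5139 -0.0911  0.4169] [ 1.0778  0.2467  0.071   0.0036 -0.0009 -0.1042]
[[326.6406 216.0852]]
```

View pics/w5.png

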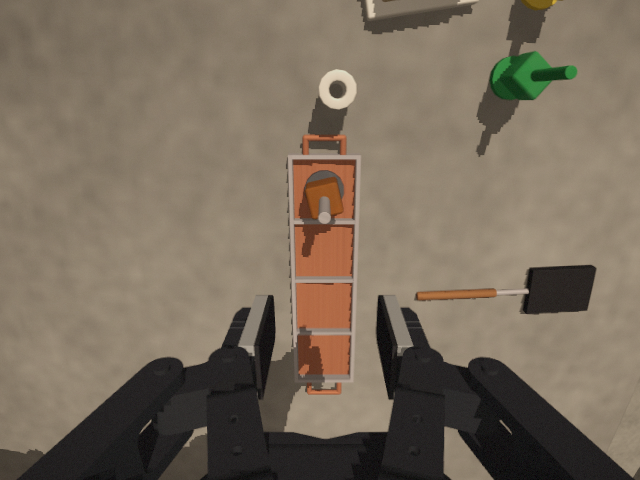

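The square bead stands upright in the left bay (rod top at 324,217), and the post is unmoved at (337,89). Next is the round bead.

{"api": "send_rows", "payload": {"commands": [0,1,0.229,0.05,0.003,0,-0.104,0,1,0.229,0.05,0.003,0,-0.104,0,1,0.229,0.05,0.003,0,-0.104,0,1,0.229,0.05,0.003,0,-0.104,0,1,0.229,0.05,0.003,0,-0.104,0,1,0.229,0.05,0.003,0,-0.104,0,1,0.229,0.05,0.003,0,-0.104,0,1,0.229,0.05,0.003,0,-0.104]}}

```text
time: 9.5
tool_pos: [0.5559, 0.1605, 0.4021]
orientation: [-1.963, -2.449, 0.005]
ft_force: [0.3, -0.0, -0.2]
gripper_width: 0.043
```

```bash
python3 - <<'E'
from h import *
np.set_printoptions(precision=4,suppress=True)
s=env.sense();print(s['tool_pos'],cmd(.560,.1815,.279,12.7),cmd(.560,.1815,.415,12.7))
im=snap('wrist','w6');q=proj('wrist',[[.560,.1815,.137],[.547,.241,.137]]);print(q)
E
```

```text
[0.5559 0.1605 0.4021] [ 0.0784  0.0367  0.4922 -0.0028 -0.0001 -0.0012] [ 0.0784  0.0343 -0.0518 -0.0028 -0.0001 -0.0012]
[[343.0423 206.4235]
 [344.8001 104.5717]]
```

View pics/w6.png

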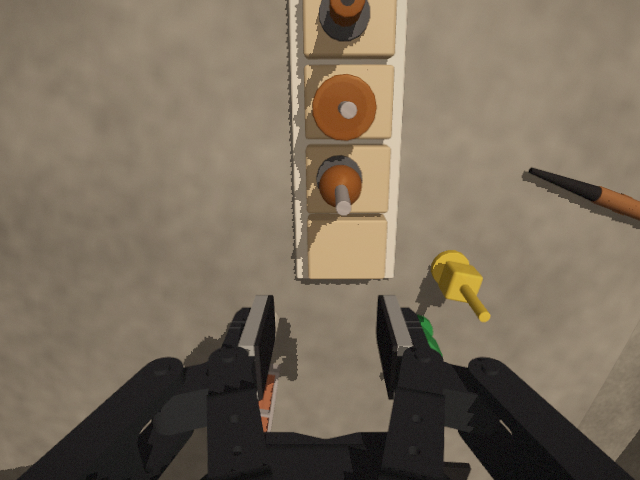

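The round's rod top at (344,207) matches its prediction (343,206). The disc's, at (348,109), is ~3 px off, so I'll use (.549,.239) for it.

{"api": "send_rows", "payload": {"commands": [0,0.078,0.034,0.05,-0.003,0,0,0,0.078,0.035,0.2,-0.003,0,0,0,0.078,0.036,0.34,-0.003,0,0,0,0.078,0.037,0.44,-0.003,0,0,0,0.078,0.037,0.492,-0.003,0,0,0,0.078,0.037,0.495,-0.003,0,0,1,0.078,0.037,0.495,-0.003,0,0,1,0.078,0.037,0.495,-0.003,0,0,1,0.078,0.037,0.495,-0.003,0,0,1,0.078,0.037,0.495,-0.003,0,0,1,0.078,0.037,0.495,-0.003,0,0,1,0.078,0.037,0.49,-0.003,0,0]}}

```text
time: 10.75
tool_pos: [0.5605, 0.1809, 0.2807]
orientation: [1.966, 2.45, 0.003]
ft_force: [-0.1, 0.4, -2.0]
gripper_width: 0.0082
```

```bash
python3 - <<'E'
from h import *
np.set_printoptions(precision=4,suppress=True)
s=env.sense();print(s['tool_pos'],s['ft_force'],s['gripper_width'])
im=snap('wrist','w7')
E
```

```text
[0.5605 0.1809 0.2807] [-0.0624  0.3536 -1.9865] 0.008187404481804293
```

View pics/w7.png

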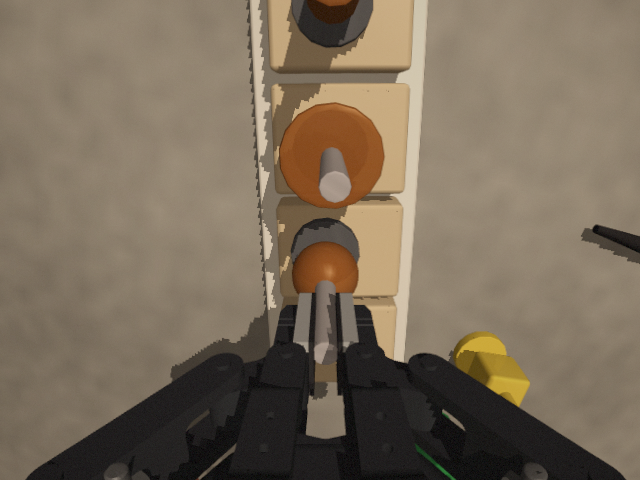

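{"api": "send_rows", "payload": {"commands": [1,0,0,-0.04,0,0,0,1,0,0,-0.12,0,0,0,1,0,0,-0.24,0,0,0,1,0,0,-0.36,0,0,0,1,0,0,-0.46,0,0,0,1,-0.02,-0.007,-0.52,0,0,0,1,-0.08,-0.03,-0.54,0,0,0.01,1,-0.17,-0.062,-0.54,0,0,0.02,1,-0.27,-0.098,-0.54,0,0,0.03,1,-0.38,-0.139,-0.54,0,0,0.04,1,-0.49,-0.179,-0.54,0,0,0.05,1,-0.6,-0.219,-0.54,0,0,0.06,1,-0.7,-0.256,-0.54,0,0,0.07,1,-0.79,-0.288,-0.54,0,0,0.074,1,-0.86,-0.314,-0.54,0,0,0.074,1,-0.9,-0.328,-0.54,0,0,0.074,1,-0.9,-0.328,-0.54,0,0,0.074]}}

```text
time: 12.5
tool_pos: [0.5277, -0.0596, 0.4146]
orientation: [-2.11, -2.326, -0.0]
ft_force: [0.1, -0.2, -1.1]
gripper_width: 0.0077
```

```bash
python3 - <<'E'
from h import *
np.set_printoptions(precision=4,suppress=True)
s=env.sense();print(s['tool_pos'],s['gripper_width'],cmd(.5169,-.1576,.2455,3.2),cmd(.5169,-.1576,.415,3.2))
E
```

```text
[ 0.5277 -0.0596  0.4146] 0.007732649759559656 [-0.3861 -0.0808  0.6761 -0.0001 -0.0003  0.0264] [-0.3858 -0.081  -0.0019 -0.0001 -0.0003  0.0264]
```

{"api": "send_rows", "payload": {"commands": [1,-0.05,-0.01,0,0,0,0.01,1,-0.14,-0.03,0,0,0,0.02,1,-0.25,-0.053,0,0,0,0.026,1,-0.34,-0.071,0,0,0,0.026,1,-0.386,-0.081,0,0,0,0.026,1,-0.386,-0.081,0,0,0,0.026,1,-0.386,-0.081,0.04,0,0,0.026,1,-0.386,-0.081,0.14,0,0,0.026,1,-0.386,-0.081,0.27,0,0,0.026,1,-0.386,-0.081,0.4,0,0,0.026,1,-0.386,-0.081,0.51,0,0,0.026,1,-0.386,-0.081,0.59,0,0,0.026,1,-0.386,-0.081,0.64,0,0,0.026,1,-0.386,-0.081,0.66,0,0,0.026,1,-0.386,-0.081,0.669,0,0,0.026,1,-0.386,-0.081,0.675,0,0,0.026,1,-0.386,-0.081,0.68,0,0,0.026,1,-0.386,-0.081,0.68,0,0,0.026]}}

```text
time: 14.3
tool_pos: [0.5172, -0.1576, 0.2474]
orientation: [-2.157, -2.282, -0.005]
ft_force: [-8.8, 3.4, 23.5]
gripper_width: 0.008
```

{"api": "send_rows", "payload": {"commands": [1,0,0,-0.002,0,0,0,0.6,0,0,-0.002,0,0,0,0.2,0,0,-0.002,0,0,0,0,0,0,-0.002,0,0,0,0,0,0,-0.002,0,0,0,0,0,0,-0.06,0,0,0,0,0,0,-0.18,0,0,0,0,0,0,-0.36,0,0,0,0,0,0,-0.52,0,0,0,0,0,0,-0.64,0,0,0,0,0,0,-0.68,0,0,0,0,0,0,-0.68,0,0,0]}}

```text
time: 15.5
tool_pos: [0.5171, -0.1584, 0.4192]
orientation: [2.157, 2.282, 0.008]
ft_force: [0.4, -0.1, -0.6]
gripper_width: 0.0426
```

```bash
python3 - <<'E'
from h import *
np.set_printoptions(precision=4,suppress=True)
s=env.sense();print(s['tool_pos'],cmd(.549,.239,.40,12.7))
snap('wrist','w8')
print(proj('wrist',[[.5170,-.1576,.104],[.514,-.0905,.104]]))
E
```

```text
[ 0.5171 -0.1584  0.4192] [ 1.5797  0.2164  0.082   0.0032 -0.0015 -0.1053]
[[326.5993 215.729 ]
 [327.7674 124.552 ]]
```

View pics/w8.png

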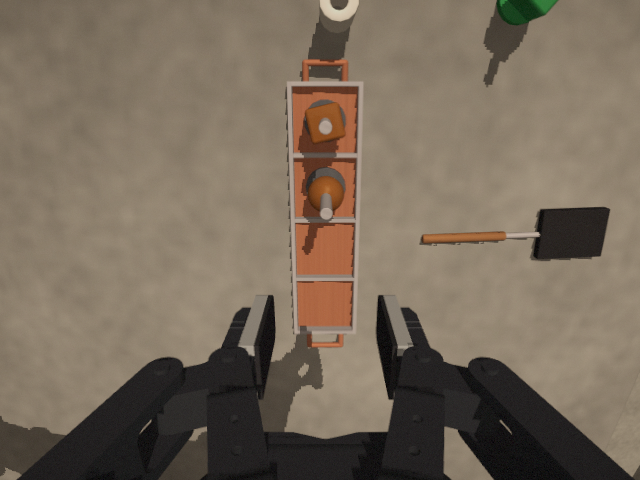

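Square and round both stand in bays 1 and 2 (rod tops at 325,126 and 326,213). Next is the disc.

{"api": "send_rows", "payload": {"commands": [0,1,0.137,0.05,0.003,0,-0.105,0,1,0.137,0.05,0.003,0,-0.105,0,1,0.137,0.05,0.003,0,-0.105,0,1,0.137,0.05,0.003,0,-0.105,0,1,0.137,0.05,0.003,0,-0.105,0,1,0.137,0.05,0.003,0,-0.105,0,1,0.137,0.05,0.003,0,-0.105]}}

```text
time: 16.25
tool_pos: [0.5362, 0.0952, 0.4038]
orientation: [-1.954, -2.453, 0.005]
ft_force: [0.1, 0.0, -0.0]
gripper_width: 0.0427
```

```bash
python3 - <<'E'
from h import *
np.set_printoptions(precision=4,suppress=True)
s=env.sense();print(s['tool_pos'],cmd(.549,.239,.279,12.7))
E
```

```text
[0.5362 0.0952 0.4038] [ 0.548   0.1813  0.4996 -0.0039 -0.0015  0.0022]
```

{"api": "send_rows", "payload": {"commands": [0,0.548,0.18,0.05,-0.004,0,0,0,0.548,0.18,0.05,-0.004,0,0,0,0.548,0.18,0.1,-0.004,0,0,0,0.548,0.18,0.2,-0.004,0,0,0,0.548,0.181,0.25,-0.004,0,0,0,0.548,0.181,0.25,-0.004,0,0]}}

```text
time: 16.85
tool_pos: [0.549, 0.2359, 0.339]
orientation: [-1.961, -2.451, 0.006]
ft_force: [-0.5, -0.5, -0.2]
gripper_width: 0.043
```

```bash
python3 - <<'E'
from h import *
np.set_printoptions(precision=4,suppress=True)
s=env.sense();print(s['tool_pos'],cmd(.549,.239,.279,12.7))
snap('wrist','w9')
print(proj('wrist',[[.549,.239,.137],[.533,.309,.137]]))
E
```

```text
[0.549  0.2359 0.339 ] [ 0.0122  0.0038  0.2401 -0.0029  0.0004 -0.0002]
[[329.533  274.1451]
 [329.3857 121.6294]]
```

View pics/w9.png

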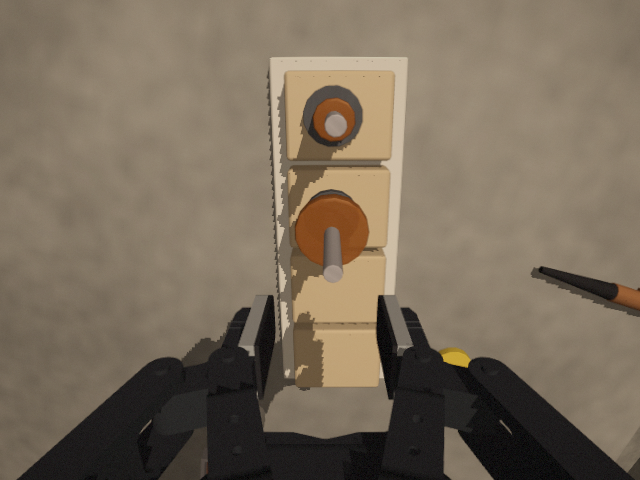

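Disc rod top is at (333,273), ~1.5 mm from the estimate. Tube rod top is at (336,123), so I'm setting the tube at about (.536,.309).

{"api": "send_rows", "payload": {"commands": [0,0.012,0.01,0.06,-0.003,0,0,0,0.012,0.01,0.15,-0.003,0,0,0,0.012,0.01,0.22,-0.003,0,0,0,0.012,0.01,0.243,-0.003,0,0,0,0.012,0.01,0.243,-0.003,0,0,1,0.012,0.01,0.243,-0.003,0,0,1,0.012,0.01,0.243,-0.003,0,0,1,0.012,0.01,0.243,-0.003,0,0,1,0.012,0.01,0.243,-0.003,0,0,1,0.012,0.01,0.243,-0.003,0,0,1,0.012,0.01,0.2,-0.003,0,0,1,0.012,0.01,0.12,-0.003,0,0,1,0.012,0.01,0,-0.003,0,0,1,0.012,0.01,-0.12,-0.003,0,0,1,0.012,0.01,-0.22,-0.003,0,0,1,0.012,0.01,-0.28,-0.003,0,0,1,0.012,0.01,-0.3,-0.003,0,0,1,0.012,0.01,-0.3,-0.003,0,0]}}

```text
time: 18.7
tool_pos: [0.5514, 0.2395, 0.4157]
orientation: [1.962, 2.452, 0.004]
ft_force: [-0.2, 0.5, -1.2]
gripper_width: 0.0079
```

```bash
python3 - <<'E'
from h import *
np.set_printoptions(precision=4,suppress=True)
s=env.sense();print(s['tool_pos'],s['gripper_width'],cmd(.5205,-.2234,.415,3.2))
E
```

```text
[0.5514 0.2395 0.4157] 0.007942064307068288 [-1.7795 -0.5267  0.0003  0.0017 -0.0005  0.1052]
```

Held (width 7.9 mm). Now the first half of the carry.

{"api": "send_rows", "payload": {"commands": [1,-0.04,-0.012,0,0,0,0,1,-0.12,-0.036,0,0,0,0.01,1,-0.22,-0.065,0,0,0,0.02,1,-0.33,-0.098,0,0,0,0.03,1,-0.44,-0.13,0,0,0,0.04,1,-0.55,-0.163,0,0,0,0.05,1,-0.66,-0.195,0,0,0,0.06,1,-0.76,-0.225,0,0,0,0.06,1,-0.84,-0.249,0,0,0,0.06,1,-0.88,-0.26,0,0,0,0.06,1,-0.9,-0.266,0,0,0,0.06]}}

```text
time: 19.8
tool_pos: [0.5353, 0.0028, 0.4154]
orientation: [2.08, 2.353, 0.004]
ft_force: [1.2, 0.7, -1.3]
gripper_width: 0.0081
```

```bash
python3 - <<'E'
from h import *
np.set_printoptions(precision=4,suppress=True)
s=env.sense();print(s['tool_pos'],s['gripper_width'],cmd(.5205,-.2234,.415,3.2))
E
```

```text
[0.5353 0.0028 0.4154] 0.008057896370933243 [-0.8908 -0.1699  0.0005  0.0017 -0.0006  0.0429]
```

{"api": "send_rows", "payload": {"commands": [1,-0.04,-0.008,0,0,0,0,1,-0.12,-0.023,0,0,0,0.01,1,-0.22,-0.042,0,0,0,0.02,1,-0.33,-0.063,0,0,0,0.03,1,-0.44,-0.084,0,0,0,0.04,1,-0.55,-0.105,0,0,0,0.043,1,-0.66,-0.126,0,0,0,0.043,1,-0.76,-0.145,0,0,0,0.043,1,-0.84,-0.16,0,0,0,0.043,1,-0.88,-0.168,0,0,0,0.043,1,-0.891,-0.17,0,0,0,0.043,1,-0.891,-0.17,0,0,0,0.043]}}

```text
time: 21.0
tool_pos: [0.5205, -0.2233, 0.415]
orientation: [2.159, 2.282, 0.004]
ft_force: [0.3, 0.3, -0.7]
gripper_width: 0.008
```

```bash
python3 - <<'E'
from h import *
np.set_printoptions(precision=4,suppress=True)
s=env.sense();print(s['tool_pos'],s['gripper_width'],cmd(.5205,-.2234,.2465,3.2))
E
```

```text
[ 0.5205 -0.2233  0.415 ] 0.008009635333745962 [-0.0013 -0.0015  0.674   0.0015 -0.0009 -0.0002]
```

{"api": "send_rows", "payload": {"commands": [1,0,-0.001,0.06,0.0015,0,0,1,0,-0.001,0.16,0.0015,0,0,1,0,-0.001,0.28,0.0015,0,0,1,0,-0.001,0.4,0.0015,0,0,1,0,-0.001,0.5,0.0015,0,0,1,0,-0.001,0.58,0.0015,0,0,1,0,-0.001,0.63,0.0015,0,0,1,0,-0.001,0.65,0.0015,0,0,1,0,-0.001,0.66,0.0015,0,0,1,0,-0.001,0.667,0.0015,0,0,1,0,-0.001,0.67,0.0015,0,0,1,0,-0.001,0.672,0.0015,0,0]}}

```text
time: 22.2
tool_pos: [0.5209, -0.2233, 0.2479]
orientation: [2.159, 2.282, 0.003]
ft_force: [-2.1, 0.7, 8.0]
gripper_width: 0.0078
```

Gentle touchdown at 8 N. Release and rise.

{"api": "send_rows", "payload": {"commands": [0.6,0,0,0,0,0,0,0.2,0,0,0,0,0,0,0,0,0,0,0,0,0,0,0,0,0,0,0,0,0,0,0,-0.06,0,0,0,0,0,0,-0.18,0,0,0,0,0,0,-0.36,0,0,0,0,0,0,-0.52,0,0,0,0,0,0,-0.64,0,0,0,0,0,0,-0.68,0,0,0,0,0,0,-0.68,0,0,0]}}

```text
time: 23.3
tool_pos: [0.5208, -0.2238, 0.4199]
orientation: [2.157, 2.28, 0.006]
ft_force: [0.4, 0.2, -0.1]
gripper_width: 0.0429
```

```bash
python3 - <<'E'
from h import *
np.set_printoptions(precision=4,suppress=True)
s=env.sense();print(s['tool_pos'],cmd(.536,.309,.40,12.7))
E
```

```text
[ 0.5208 -0.2238  0.4199] [ 2.1246  0.1784  0.0816  0.0032 -0.0001 -0.1058]
```

{"api": "send_rows", "payload": {"commands": [0,1,0.084,0.04,0.003,0,-0.05,0,1,0.084,0.04,0.003,0,-0.05,0,1,0.084,0.04,0.003,0,-0.05,0,1,0.084,0.04,0.003,0,-0.05,0,1,0.084,0.04,0.003,0,-0.05,0,1,0.084,0.04,0.003,0,-0.05,0,1,0.084,0.04,0.003,0,-0.05]}}

```text
time: 24.0
tool_pos: [0.5274, 0.0285, 0.4085]
orientation: [-2.063, -2.367, 0.004]
ft_force: [-0.2, -1.2, -1.0]
gripper_width: 0.0425
```

```bash
python3 - <<'E'
from h import *
np.set_printoptions(precision=4,suppress=True)
s=env.sense();print(s['tool_pos'],cmd(.536,.309,.34,12.7))
E
```

```text
[0.5274 0.0285 0.4085] [ 1.1069  0.1885  0.2733 -0.0018  0.0001 -0.0536]
```

{"api": "send_rows", "payload": {"commands": [0,1,0.17,0.05,-0.002,0,-0.053,0,1,0.17,0.05,-0.002,0,-0.053,0,1,0.17,0.05,-0.002,0,-0.053,0,1,0.17,0.05,-0.002,0,-0.053,0,1,0.17,0.1,-0.002,0,-0.053,0,1,0.17,0.2,-0.002,0,-0.053,0,1,0.17,0.26,-0.002,0,-0.053,0,1,0.17,0.26,-0.002,0,-0.053]}}

```text
time: 24.8
tool_pos: [0.5348, 0.2788, 0.3405]
orientation: [-1.967, -2.449, 0.01]
ft_force: [0.1, -0.1, -0.4]
gripper_width: 0.043
```

```bash
python3 - <<'E'
from h import *
np.set_printoptions(precision=4,suppress=True)
s=env.sense();print(s['tool_pos'],cmd(.536,.309,.279,12.7))
snap('wrist','w10')
print(proj('wrist',[[.536,.309,.137]]))
E
```

```text
[0.5348 0.2788 0.3405] [ 0.1178  0.0318  0.2452 -0.0032  0.0025 -0.0028]
[[344.6016 220.2198]]
```

View pics/w10.png

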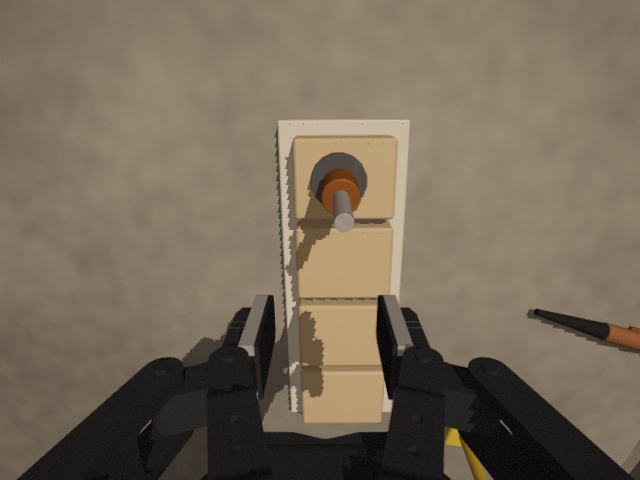

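Tube rod top is at (345,222) against a predicted (345,220). Good: descend, grip and lift.

{"api": "send_rows", "payload": {"commands": [0,0.117,0.032,0.02,-0.003,0.002,0,0,0.117,0.032,0.06,-0.003,0.002,0,0,0.117,0.032,0.15,-0.003,0.002,0,0,0.117,0.032,0.22,-0.003,0.002,0,0,0.117,0.032,0.248,-0.003,0.002,0,0,0.117,0.032,0.248,-0.003,0.002,0,1,0.117,0.032,0.248,-0.003,0.002,0,1,0.117,0.032,0.248,-0.003,0.002,0,1,0.117,0.032,0.248,-0.003,0.002,0,1,0.117,0.032,0.248,-0.003,0.002,0,1,0.117,0.032,0.248,-0.003,0.002,0,1,0.117,0.032,0.2,-0.003,0.002,0,1,0.117,0.032,0.12,-0.003,0.002,0,1,0.117,0.032,0,-0.003,0.002,0,1,0.117,0.032,-0.12,-0.003,0.002,0,1,0.117,0.032,-0.22,-0.003,0.002,0,1,0.117,0.032,-0.28,-0.003,0.002,0,1,0.117,0.032,-0.3,-0.003,0.002,0,1,0.117,0.032,-0.3,-0.003,0.002,0]}}

```text
time: 26.75
tool_pos: [0.537, 0.3093, 0.4172]
orientation: [1.968, 2.448, 0.003]
ft_force: [-0.6, -0.5, -2.0]
gripper_width: 0.0083
```

```bash
python3 - <<'E'
from h import *
np.set_printoptions(precision=4,suppress=True)
s=env.sense();print(s['tool_pos'],s['gripper_width'],cmd(.5242,-.2893,.415,3.2))
E
```

```text
[0.537  0.3093 0.4172] 0.008285792628295341 [-2.3273 -0.5649  0.0061  0.0015 -0.0005  0.1024]
```

{"api": "send_rows", "payload": {"commands": [1,-0.04,-0.01,0,0,0,0,1,-0.12,-0.029,0,0,0,0.01,1,-0.22,-0.053,0,0,0,0.02,1,-0.33,-0.08,0,0,0,0.03,1,-0.44,-0.107,0,0,0,0.04,1,-0.55,-0.133,0,0,0,0.05,1,-0.66,-0.16,0,0,0,0.05,1,-0.77,-0.187,0,0,0,0.05,1,-0.86,-0.209,0,0,0,0.05,1,-0.93,-0.226,0,0,0,0.05,1,-0.95,-0.23,0,0,0,0.05]}}

```text
time: 27.85
tool_pos: [0.5315, 0.0608, 0.4172]
orientation: [2.068, 2.363, 0.004]
ft_force: [-0.5, 0.5, -0.3]
gripper_width: 0.0081
```

```bash
python3 - <<'E'
from h import *
np.set_printoptions(precision=4,suppress=True)
s=env.sense();print(s['tool_pos'],s['gripper_width'],cmd(.5242,-.2893,.415,3.2))
E
```

```text
[0.5315 0.0608 0.4172] 0.00813300192412179 [-1.3842 -0.2143  0.0078  0.0016 -0.0004  0.0489]
```

{"api": "send_rows", "payload": {"commands": [1,-0.04,-0.006,0,0,0,0,1,-0.12,-0.019,0,0,0,0.01,1,-0.22,-0.034,0,0,0,0.02,1,-0.33,-0.051,0,0,0,0.03,1,-0.44,-0.068,0,0,0,0.04,1,-0.55,-0.085,0,0,0,0.048,1,-0.66,-0.102,0,0,0,0.048,1,-0.77,-0.119,0,0,0,0.048,1,-0.86,-0.133,0,0,0,0.048,1,-0.93,-0.144,0,0,0,0.048,1,-0.95,-0.147,0,0,0,0.048]}}

```text
time: 28.95
tool_pos: [0.5256, -0.1825, 0.4172]
orientation: [2.16, 2.278, 0.002]
ft_force: [-0.5, -0.6, -1.0]
gripper_width: 0.0081
```

```bash
python3 - <<'E'
from h import *
np.set_printoptions(precision=4,suppress=True)
s=env.sense();print(s['tool_pos'],s['gripper_width'],cmd(.5242,-.2893,.247,3.2))
E
```

```text
[ 0.5256 -0.1825  0.4172] 0.008093464666566989 [-0.4258 -0.03    0.6809  0.0015  0.0004 -0.0017]
```

{"api": "send_rows", "payload": {"commands": [1,-0.05,-0.004,0,0.0015,0,0,1,-0.15,-0.01,0,0.0015,0,0,1,-0.26,-0.018,0,0.0015,0,0,1,-0.36,-0.025,0,0.0015,0,0,1,-0.41,-0.029,0,0.0015,0,0,1,-0.426,-0.03,0,0.0015,0,0,1,-0.426,-0.03,0,0.0015,0,0,1,-0.426,-0.03,0.05,0.0015,0,0,1,-0.426,-0.03,0.15,0.0015,0,0,1,-0.426,-0.03,0.28,0.0015,0,0,1,-0.426,-0.03,0.4,0.0015,0,0,1,-0.426,-0.03,0.51,0.0015,0,0,1,-0.426,-0.03,0.59,0.0015,0,0,1,-0.426,-0.03,0.64,0.0015,0,0,1,-0.426,-0.03,0.66,0.0015,0,0,1,-0.426,-0.03,0.67,0.0015,0,0,1,-0.426,-0.03,0.676,0.0015,0,0,1,-0.426,-0.03,0.679,0.0015,0,0,1,-0.426,-0.03,0.679,0.0015,0,0]}}

```text
time: 30.85
tool_pos: [0.5245, -0.2895, 0.2482]
orientation: [2.16, 2.278, 0.0]
ft_force: [0.1, -0.2, -0.7]
gripper_width: 0.008
```

{"api": "send_rows", "payload": {"commands": [1,0,0,0.004,0,0,0,1,0,0,0.007,0,0,0,1,0,0,0.009,0,0,0]}}

```text
time: 31.15
tool_pos: [0.5246, -0.2902, 0.2481]
orientation: [2.16, 2.277, 0.003]
ft_force: [-4.4, 3.6, 19.3]
gripper_width: 0.008
```

In contact. Release and rise.

{"api": "send_rows", "payload": {"commands": [1,0,0,0,0,0,0,0.6,0,0,0,0,0,0,0.2,0,0,0,0,0,0,0,0,0,0,0,0,0,0,0,0,0,0,0,0,0,0,0,-0.06,0,0,0,0,0,0,-0.18,0,0,0,0,0,0,-0.36,0,0,0,0,0,0,-0.52,0,0,0,0,0,0,-0.64,0,0,0,0,0.4,0,-0.7,0,0,0,0,0.8,0,-0.7,0,0,0,0,1,0,-0.7,0,0,0,0,1,0,-0.7,0,0,0,0,1,0,-0.7,0,0,0,0,1,0,-0.7,0,0,0]}}

```text
time: 32.75
tool_pos: [0.5109, -0.0332, 0.4235]
orientation: [2.149, 2.29, 0.007]
ft_force: [0.7, 1.2, 0.2]
gripper_width: 0.0425
```

```bash
python3 - <<'E'
from h import *
np.set_printoptions(precision=4,suppress=True)
s=env.sense();print(s['tool_pos'],s['time'])
a=snap('scene','s2')[120:280,200:400];b=snap('wrist','w11')
cv2.imwrite('pics/c2.png',np.vstack([cv2.resize(a[:,:,::-1],None,fx=3,fy=3,interpolation=2)]))
print(proj('wrist',[[.5132,-.0917,.104],[.5169,-.1576,.104],[.5205,-.2234,.104],[.5242,-.2893,.104]]))
for c in('scene','wrist'):
  for t in['bead_round','bead_disc','bead_tube','bead_square','kiln_post']:
    print(c,t,[(round(r['confidence'],2),np.round(r['extent'],1).tolist()) for r in env.look_for(t,c)[:2]])
E
```

```text
[ 0.5109 -0.0332  0.4235] 32.75
[[324.6784 274.0726]
 [324.7899 342.0445]
 [324.7884 400.4739]
 [324.8819 450.8264]]
scene bead_round [(0.9, [288.4, 177.7, 17.6, 44.0])]
scene bead_disc []
scene bead_tube [(0.57, [244.0, 147.8, 18.2, 38.3]), (0.37, [410.2, 299.9, 152.5, 100.1])]
scene bead_square [(0.86, [308.8, 190.7, 17.2, 36.5]), (0.72, [321.8, 304.1, 15.5, 39.6])]
scene kiln_post [(0.96, [340.9, 220.0, 13.9, 29.8]), (0.6, [289.1, 176.8, 19.4, 39.6])]
wrist bead_round [(0.58, [324.9, 313.9, 35.8, 67.9])]
wrist bead_disc [(0.95, [323.9, 367.0, 38.8, 73.7])]
wrist bead_tube [(0.72, [322.8, 408.0, 34.7, 64.3]), (0.52, [419.8, 34.1, 93.2, 68.1])]
wrist bead_square [(0.94, [324.7, 253.3, 32.8, 69.2]), (0.84, [555.6, 47.7, 92.2, 49.8])]
wrist kiln_post [(0.84, [339.2, 153.6, 33.5, 38.7])]
```

View pics/c2.png

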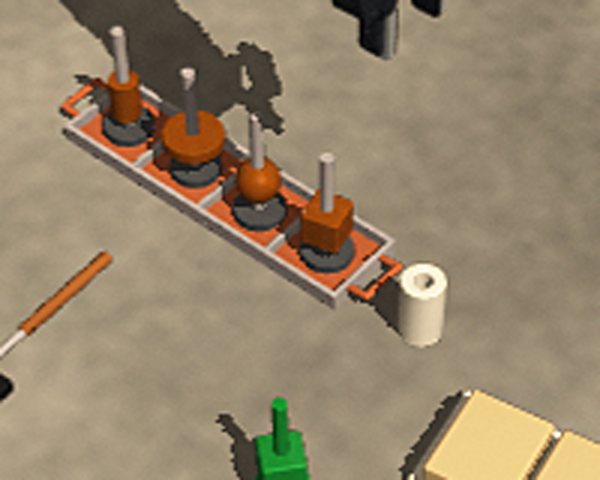

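View pics/w11.png

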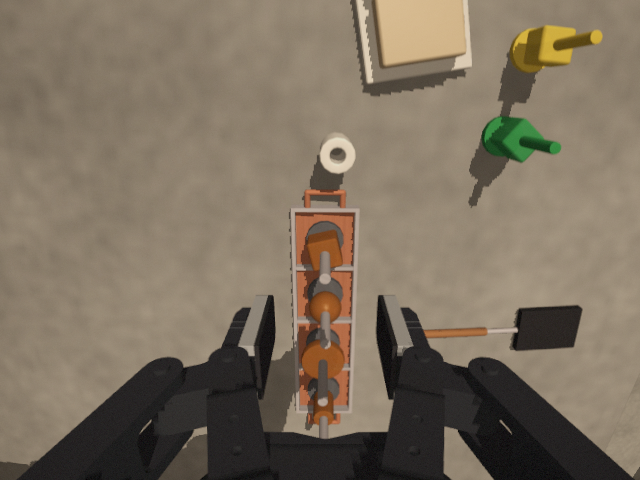

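All four beads stand upright in their bays with feet centred, and the post is still at its place. Handing in.

```bash
python3 -c "
from h import *
print(env.finish_job())"
```

```text
the job is handed in; nothing more can be done
None
```

I moved all four beads into the cooling pan in reverse order and handed the job in. No verdict was reported.

- **Order:** seen from the robot, the row was tube, disc, round, square from the left. The bays now hold square, round, disc, tube from the left.
- **Last checks:** in the final scene and wrist pictures every bead is upright with its foot about central in its bay. The kiln post looks to be standing where it started. The fingers were clear above the pan, and about 33 s of the 104 s had been used.
- **Forces:** two touchdowns were firmer than planned, about 23 N for the round bead and 19 N for the tube. Neither bead shifted visibly.
- **Disagreements:** the square bead's rod top sat about 5 px (roughly 4 mm) from where the calibration predicted. That is inside the 15 mm tolerance. The detector also missed the disc in the final scene picture, though it shows plainly there and was found in the wrist picture.

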